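# Slide a dental cast under the curing lamp and lock it in

## Robot

A 7-joint arm with a two-finger parallel gripper is mounted at the origin on the work surface. World frame = base frame: x ahead of the robot, y to its left, z up, the work surface at z = 0. Lengths are in mm, angles in rad, forces in N, time in s.
With the tool pointing down it reaches from about 400 to 875 mm from the base axis. Payload 19.3 kg.
Tool frame: the origin (TCP) lies at the very end of the fingers, on their centre line; the grasp point (between the pads) lies 19 mm behind it (grip_point_offset is the z of the grasp point in the tool frame, in mm); z points along the fingers, y is the line along which they close (so a half turn about z gives the same grasp; the last joint's range is limited). The gripper opens to 85 mm and grips with 20 to 120 N. Pads are 22 mm wide; open, the fingers measure 114 mm over their backs; the gripper's body (76 mm by 85 mm) begins 54 mm behind the grasp point. The pads swing forward as they close: fully open they stand 13 mm farther back than shut.
Start: joints at [-1.247, 0.521, -0.036, 1.599, 0.021, 1.021, -0.113], TCP at [239.83, 577.144, 205.791] pointing down, gripper open.
Joint ranges: [-2.91, 2.91], [-0.3, 2.13], [-1.5, 1.42], [0.17, 2.43], [-1.26, 4.41], [0.16, 1.93], [-2.52, 2.52]. Speed limits (rad/s): [1.89, 1.89, 2.39, 2.39, 3.01, 3.01, 3.01].

## Interface

Orientations are given as a 3x3 rotation matrix whose columns are the frame's x, y, z axes.
In Python, from workcell import movep, movel, goto_joints, open_gripper, clamp, wait, inverse_kinematics, read_state, camera, PlanningError, finish_job, grip_point_offset gives the robot as it stands. Calls block until the motion is done:
- movep(position, orientation): joint-space move of the TCP to a pose.
- movel(position, frame=None, max_speed=150, guard=None): straight line of the TCP; frame=None keeps the orientation; max_speed is the mean speed in mm/s. With guard (N) it stops when the force on the tool has changed by that much, and returns True; else False.
- goto_joints(angles): joint-space move.
- open_gripper() and clamp(): open the fingers fully, or close them until they stop; the grip force is fixed at half the most.
- wait(seconds).
- inverse_kinematics(position, orientation): joint angles nearest the present ones, or None.
- read_state(): the state.
- camera(name): name is "scene" or "top" or "wrist"; returns a dict with "image" (420x560x3 uint8, blue, green, red), "range_z" (420x560 float32, mm along the optical axis (not along the pixel's ray), 0 where there is no reading), "fx", "fy", "cx", "cy" (pixels), "dist_coeffs" ([k1, k2, p1, p2, k3] as OpenCV has them; the pictures are not rectified), "cam_to_world" (4x4, takes a point from camera to world coordinates). Camera axes: x right, y up, looking along -z (the intrinsics and any distortion apply to the point x, -y, -z); pixel columns grow to the right and rows downward; lengths in mm; the calibration is good to about 2 mm. A picture is of the moment at which its call begins.
A pose or a line that the arm cannot do raises PlanningError and nothing moves.
- finish_job(): hands the job in; it is judged then, once.
The state is a dict: "time": time; "qpos": joint angles; "qvel": joint speeds; "joint_efforts": joint torques, N m; "eef_pos": TCP position; "tool_rot": TCP orientation; "ft_force": force on the tool from outside, world axes, zero at the start; "torque": the same for the moment, N m; "finger_gap": finger opening in mm; "gripper_force": force on a finger pad.
Only numpy, scipy, OpenCV 4.12 (cv2) and the standard library are available. Lean on these libraries where they do the work, as an engineer would, in place of code of your own. Each camera call takes 0.05 s, during which the arm holds its last target. There are 200 camera calls.

## Task

Bring the carrier with the dental cast on it into the curing dock: in between the guide rails and under the lamp hood, right up against the end stop. Then slide the yellow keeper fully shut behind it so that it cannot come out. Do not touch the cast or let it strike the dock or fall off its carrier, and leave the other things on the bench where they are.

Things in the scene. Friction and masses are not known exactly. Their poses are not given: they have to be found in the camera images.
- dock: Curing dock, fixed to the bench, no floor plate: the carrier slides on the bench itself. Origin: on the bench, where the plate's centre is when the carrier is home; +y is the way in, z up. Two aluminium rails along y, 16 mm high, 12 mm thick, inner faces at x = -38.5 and +38.5 mm, from y = -98 to +57 mm. End stop: a bar across, 16 mm high, its face at y = +45 mm.
- dock_mouth (a point): Middle of the dock's mouth, on the bench, at dock (0, -136) mm; axes as the dock. Here the flared rail ends are about 105 mm apart; they narrow to 77 mm at dock y = -98 mm.
- dock_hood (a point): Middle of the hood's front edge, on its underside, at dock (0, -31, 66) mm; axes as the dock. The hood is an amber panel on four white posts outside the rails: x -62 to +62, y -31 to +65, underside 66 mm and top 74 mm above the bench, with a white lamp box on it (x -35 to +35, dock y -13 to +53, top at 108 mm).
- keeper (a joint): Steel bar, 14 mm wide, 2 to 14 mm above the bench, sliding along dock x at dock y = -55 mm through a gap in the +x rail. 0 m = open; grows towards dock -x; 0.036 = shut, at its stop. Inner end at x = 50 mm - value: clear of the channel up to 0.010; shut, it is just behind the plate, beside the tail. Strikes the plate if the carrier is not home. Stiff (2 N), stays where left.
- keeper_tab (a point): Centre of the top of the keeper's yellow upright tab: 20 mm along the dock's x, 14 mm along the dock's y, from 2 to 50 mm above the bench. Axes as the dock. It stands at dock x = 145 mm - joint value, y = -55 mm. A black guide bridges the bar at dock x 51 to 73 mm, 22 mm high.
- carrier: Carrier, loose on the bench, about 0.3 kg: aluminium plate 70 mm (x) by 90 mm (y), 8 mm thick, then a black tail 16 mm wide, 8 mm high along -y, to y = -150 mm, with a red handle at its end. Origin: centre of the plate's underside; +y is the leading end, z up. A low black rim, 4 mm high, on the plate keeps the cast in place.
- carrier_handle (a point): Centre of the top of the carrier's red upright handle: 16 mm along the carrier's x, 24 mm along its y, 0 to 50 mm above the bench, at carrier y = -140 mm. Axes as the carrier. With the carrier home it stays well outside the hood.
- cast: Dental cast, cream base 56 mm (x) by 60 mm (y), pink arch, white teeth, 43 mm tall, about 0.15 kg, standing loose inside the carrier's rim: its underside is 8 mm above the bench, its top 51 mm. Origin: centre of its underside, z up.
- amber_bottle: Bystander, to be left alone: closed amber bottle, black cap, 48 mm across, 95 mm tall. Origin: centre of its underside.
- white_jar: Bystander, to be left alone: white jar, blue cap, 54 mm across, 60 mm tall. Origin: centre of its underside.
- spare_cast: Bystander, to be left alone: pale green-grey plaster cast standing on the bench, 56 x 60 mm, 43 mm tall. Origin: centre of its underside.
- mixing_bowl: Bystander, to be left alone: green mixing bowl, 90 mm across, 50 mm tall. Origin: centre of its underside.
- spatula: Bystander, to be left alone: spatula about 170 mm long, lying flat. Origin: about the middle of its length, on its underside.
- brush: Bystander, to be left alone: brush about 150 mm long, lying flat. Origin: about the middle of its length, on its underside.
Mind the look-alikes: they are no part of the job. Several things look just like the carrier: the one meant starts farthest to the robot's left.

How it is judged:
By the outcome, as a careful person would: the job done as asked, in the order asked, and still so for the second after the job is handed in, with the robot touching nothing.
It also fails if it takes over 58 s, if anything falls off the work surface, if the arm or the gripper's body presses on something with over 40 N, if the wrist force passes 120 N, or if a joint passes its speed limit or range.

## Working session

There is one attempt and no reset: what is moved stays moved. The work goes in short steps, each a Python script; the robot and the scene stay as the last script left them, time stands still between calls to the robot, and variables do not carry over. Pictures are saved under pics/ and viewed, at most 10 in all, crops included, and the job is handed in when it is done.

```bash
ls; mkdir -p pics; cat > h.py <<'E'
import numpy as np, cv2
from workcell import *
def ray(c,u,v):
    K=np.array([[c['fx'],0,c['cx']],[0,c['fy'],c['cy']],[0,0,1.]])
    p=cv2.undistortPoints(np.array([[[u,v]]],float),K,np.array(c['dist_coeffs'],float))[0,0]
    M=np.array(c['cam_to_world']); return M[:3,3],M[:3,:3]@np.array([p[0],-p[1],-1.])
def plane(c,u,v,z):
    o,d=ray(c,u,v); return o+d*(z-o[2])/d[2]
def rng(c,u,v):
    o,d=ray(c,u,v); return o+d*c['range_z'][int(round(v)),int(round(u))]
E
python3 - <<'E'
from h import *
import pickle
for n in('top','scene'):
    c=camera(n); pickle.dump(c,open(n+'.pkl','wb')); cv2.imwrite(f'pics/{n}1.png',c['image']); print(n,np.round(c['cam_to_world'],2).tolist(),c['fx'],c['dist_coeffs'])
s=read_state();print(s['time'],s['tool_rot'],grip_point_offset)
E
```

```text
pics
top [[0.02, 0.99, -0.15, 364.61], [-1.0, 0.03, 0.03, -87.64], [0.03, 0.15, 0.99, 1268.16], [0.0, 0.0, 0.0, 1.0]] 455.7514005751853 [-0.0419871  0.         0.         0.         0.       ]
scene [[-0.87, -0.4, 0.29, 1030.45], [0.5, -0.69, 0.53, 771.42], [-0.01, 0.61, 0.79, 1405.37], [0.0, 0.0, 0.0, 1.0]] 524.6496214005286 [0.03931816 0.         0.         0.         0.        ]
0.1 [[-9.23477952e-01  3.83651412e-01 -2.58414168e-04]
 [ 3.83651482e-01  9.23477494e-01 -9.26760109e-04]
 [-1.16913156e-04 -9.54983506e-04 -9.99999537e-01]] -18.700000000000003
```

View pics/top1.png

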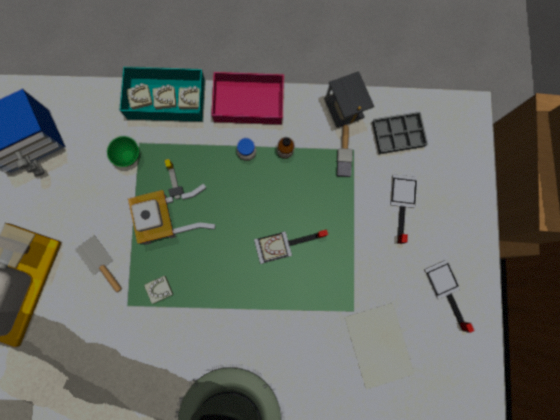

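View pics/scene1.png

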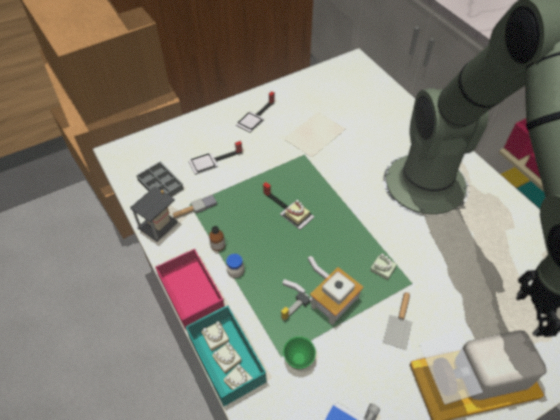

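The top view has three look-alikes: the carrier with the cast at (273,247), handle at (323,233), and two empty ones at (403,191) and (441,280). Image left is the robot's left, so the cast-laden one is farthest left and is my choice. The dock is at (152,217) with its mouth to the right at (203,188)/(212,226), and the keeper tab is at (169,163).

```bash
python3 - <<'E'
from h import *
import pickle
t=pickle.load(open('top.pkl','rb')); s=pickle.load(open('scene.pkl','rb'))
for n,u,v,z in[('handle',323,233,50),('cast',273,247,51),('lampbox',147,215,108),('tab',168,163,50),('railA',204,187,16),('railB',213,226,16),('jar',246,147,60),('bottle',286,145,95),('spare',158,289,43),('bowl',124,151,50)]:
    print(n,plane(t,u,v,z).round(),rng(t,u,v).round())
for n,u,v,z in[('handle',267,186,50),('tab',285,313,50)]: print('S',n,plane(s,u,v,z).round())
c=cv2.resize(t['image'][125:315,110:340],None,fx=3.4,fy=3.1,interpolation=cv2.INTER_CUBIC)
cv2.imwrite('pics/top_crop.png',c); print(c.shape)
# candidate wrist view poses
s=read_state(); print(s['eef_pos'])
E
```

```text
handle [ 497. -236.   50.] [ 497. -237.   46.]
cast [ 456. -102.   51.] [ 457. -103.   27.]
lampbox [524. 223. 108.] [524. 221. 112.]
tab [677. 191.  50.] [677. 191.  51.]
railA [620.  94.  16.] [621.  95.  11.]
railB [512.  64.  16.] [512.  64.  13.]
jar [727. -21.  60.] [727. -21.  59.]
bottle [ 725. -129.   95.] [ 728. -129.   87.]
spare [337. 198.  43.] [336. 203.  20.]
bowl [707. 314.  50.] [721. 330.   2.]
S handle [ 503. -229.   50.]
S tab [687. 203.  50.]
(589, 782, 3)
[239.72679796 576.86740013 205.30235289]
```

View pics/top_crop.png

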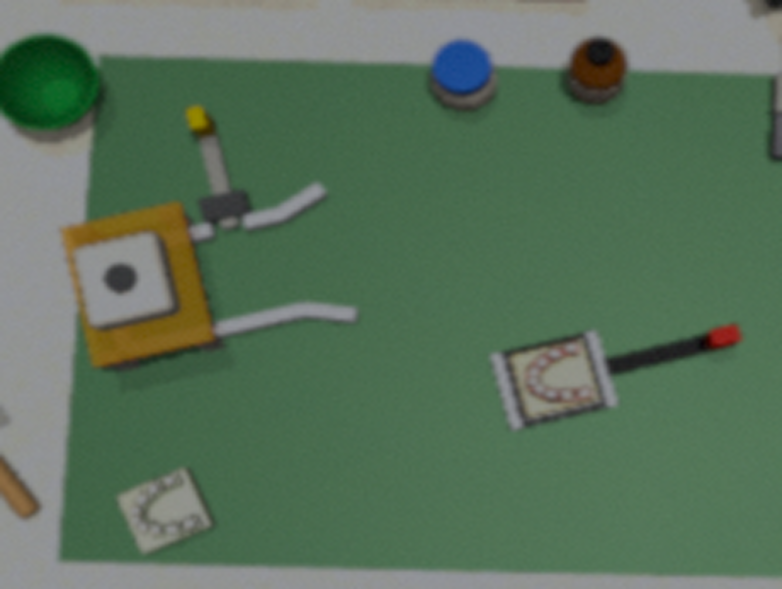

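The crop confirms it: a cast on the plate with a black tail and red handle (pixel 723,336). The dock and keeper are also clear. Next I take wrist-camera views for precision.

```bash
cat >> h.py <<'E'
def R(yvec):  # tool down, tool y along yvec
    y=np.array([yvec[0],yvec[1],0.]);y/=np.linalg.norm(y);z=np.array([0,0,-1.]);return np.column_stack([np.cross(y,z),y,z])
E
python3 - <<'E'
from h import *
import pickle
for i,(p,y) in enumerate([((570,60,330),(-.25,.97)),((500,-230,250),(-.29,.96))]):
    r=R(y); q=inverse_kinematics(p,r); print(q)
    movep(p,r); wait(.2); c=camera('wrist'); pickle.dump(c,open(f'w{i}.pkl','wb')); cv2.imwrite(f'pics/w{i}.png',c['image'])
    print(read_state()['time'],np.round(c['cam_to_world'],2).tolist(),c['fx'])
a=cv2.hconcat([cv2.imread('pics/w0.png'),cv2.imread('pics/w1.png')]); cv2.imwrite('pics/w01.png',cv2.resize(a,(800,300)))
E
```

```text
[-0.31931906  0.33366365  0.15091481  1.57852745 -0.0522048   1.23334912
  1.66372508]
2.5833 [[-0.25, -0.94, -0.25, 506.92], [0.97, -0.24, -0.06, 44.0], [0.0, -0.26, 0.97, 498.89], [0.0, 0.0, 0.0, 1.0]] 296.2090311451463
[ 0.1285529   0.36465067  0.25959548  1.75698358 -0.10674662  1.03368191
  2.29070139]
4.0167 [[-0.29, -0.92, -0.25, 438.23], [0.96, -0.28, -0.08, -248.21], [0.0, -0.26, 0.97, 419.13], [0.0, 0.0, 0.0, 1.0]] 296.2090311451463
```

View pics/w01.png

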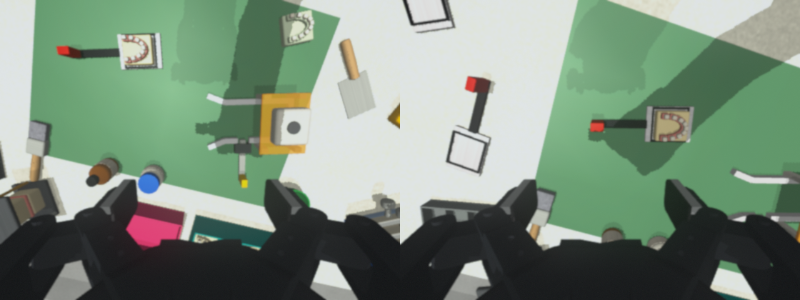

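Left half (w0): carrier at (140,50), handle (65,50), dock at (285,125), tab (243,183). Right half (w1): handle (597,126), plate (668,124), no clutter near. I view enlarged crops for the edges.

```bash
python3 - <<'E'
from h import *
a=cv2.imread('pics/w0.png')[120:275,280:445]; b=cv2.imread('pics/w1.png')[130:220,260:425]
a=cv2.resize(a,None,fx=3.6,fy=3.6,interpolation=cv2.INTER_CUBIC); cv2.imwrite('pics/c0.png',a)
b=cv2.resize(b,None,fx=4.8,fy=4.8,interpolation=cv2.INTER_CUBIC); cv2.imwrite('pics/c1.png',b); print(a.shape,b.shape)
E
```

```text
(558, 594, 3) (432, 792, 3)
```

View pics/c0.png

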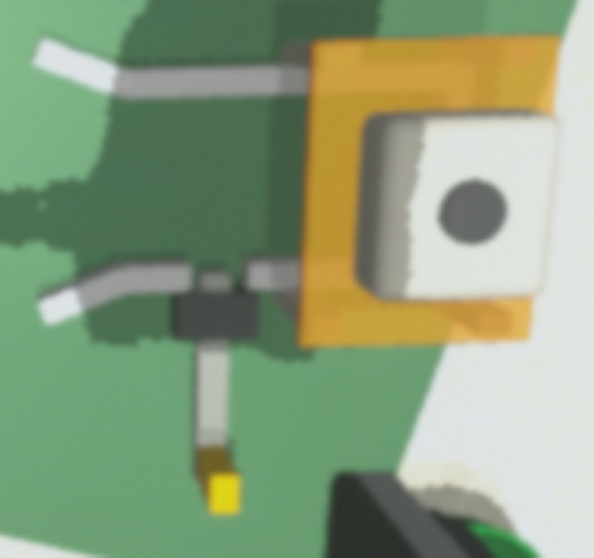

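View pics/c1.png

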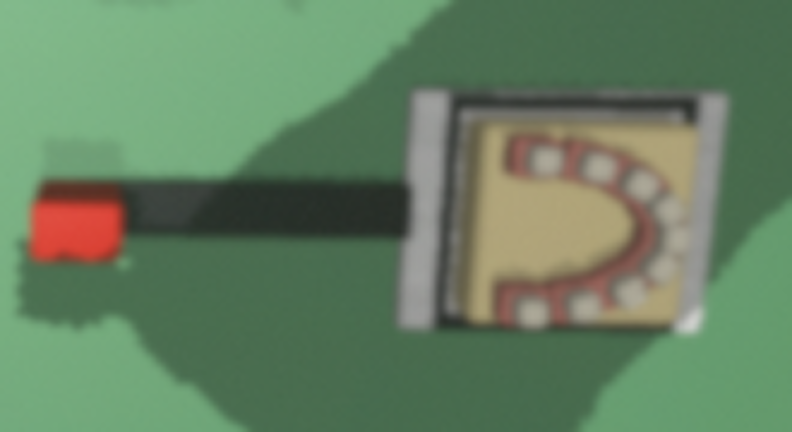

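c0 shows the rails' bend corners (120,98)/(125,292), hood corners (313,42), (300,347), (559,38), (529,338), and the tab top (225,494). c1 shows plate corners (413,90), (399,328), (728,95), (702,332) and the handle top (32–124, 203–262). I fit rigid poses to these.

```bash
cat >> h.py <<'E'
def fit(c,pts,off,sc):
    # pts: (u,v,z,x,y) crop pixels, height, model xy -> yaw, origin, residuals
    W=np.array([plane(c,off[0]+(u+.5)/sc-.5,off[1]+(v+.5)/sc-.5,z)[:2] for u,v,z,_,_ in pts]); M=np.array([p[3:] for p in pts],float)
    w=(W-W.mean(0))@[1,1j]; m=(M-M.mean(0))@[1,1j]; a=np.angle((np.conj(m)*w).sum())
    r=np.array([[np.cos(a),-np.sin(a)],[np.sin(a),np.cos(a)]]); o=W.mean(0)-r@M.mean(0)
    return a,o,((W-o)@r-M).round(1)
E
python3 - <<'E'
from h import *
import pickle
w0=pickle.load(open('w0.pkl','rb'));w1=pickle.load(open('w1.pkl','rb'))
D=[(120,98,16,-38.5,-98),(125,292,16,50.5,-98),(306,92,16,-38.5,-31),(559,38,74,-62,65),(529,338,74,62,65),(300,347,70,62,-31),(313,42,70,-62,-31),(424,115,108,-35,-13),(557,118,108,-35,53),(545,298,108,35,53),(412,298,108,35,-13)]
a,o,r=fit(w0,D,(280,120),3.6); print('dock',a,o);print(r.tolist())
tab=plane(w0,280+225/3.6,120+494/3.6,50)[:2]; rot=np.array([[np.cos(a),-np.sin(a)],[np.sin(a),np.cos(a)]]); print('tab in dock',(tab-o)@rot)
C=[(413,90,8,-35,-45),(399,328,8,35,-45),(728,95,8,-35,45),(702,332,8,35,45),(32,203,50,-8,-152),(124,203,50,-8,-128),(120,262,50,8,-128),(32,262,50,8,-152)]
a,o,r=fit(w1,C,(260,130),4.8); print('carrier',a,o);print(r.tolist())
# check range reading vs z
print(rng(w1,260+78/4.8,130+235/4.8),rng(w0,280+225/3.6,120+494/3.6))
E
```

```text
dock 0.2764310812297301 [530.82990113 210.87883717]
[[0.4, -5.0], [0.3, -2.2], [-0.3, 10.6], [1.3, -4.7], [-2.0, -3.8], [0.9, -1.6], [0.8, -2.5], [-0.3, 10.3], [1.8, -7.5], [-0.9, -4.6], [-2.1, 11.1]]
tab in dock [139.0310531  -57.13159352]
carrier 0.28569866644734343 [ 459.1627287  -102.12134751]
[[0.1, -0.3], [-0.4, 0.2], [0.5, -0.5], [-0.1, 0.4], [0.3, 0.3], [0.1, 0.2], [-0.3, -0.6], [-0.1, 0.2]]
[ 499.22934867 -235.39952898   51.30716726] [680.50105562 194.14288052  49.15599889]
```

```bash
python3 - <<'E'
from h import *
import pickle
w0=pickle.load(open('w0.pkl','rb'))
D=[(118,98,16,-38.5,-98),(125,292,16,50.5,-98),(190,290,16,50.5,-67),(559,38,74,-62,65),(529,338,74,62,65),(300,347,66,62,-31),(313,42,66,-62,-31),(557,116,108,-35,53),(545,298,108,35,53)]
a,o,r=fit(w0,D,(280,120),3.6); print('dock',a,o);print(r.tolist())
rot=np.array([[np.cos(a),-np.sin(a)],[np.sin(a),np.cos(a)]])
for n,u,v,z in [('tab',225,494,50),('guideL',172,340,22),('guideR',257,340,22),('barend',215,287,14),('railtipA',33,62,16),('railtipB',50,325,16),('railend',190,262,16)]: print(n,(plane(w0,280+u/3.6,120+v/3.6,z)[:2]-o)@rot)
E
```

```text
dock 0.2860136923419587 [532.1353624  207.30276978]
[[-0.8, -1.7], [-0.9, 1.1], [-0.8, 0.4], [1.7, -0.4], [-1.7, -0.6], [1.6, 2.7], [0.3, 3.0], [1.3, -3.5], [-0.7, -1.2]]
tab [138.2336962  -54.66212686]
guideL [ 72.53949356 -75.08768334]
guideR [ 73.82512005 -35.48372771]
barend [ 49.73850688 -53.95301994]
railtipA [ -55.54608318 -136.51322599]
railtipB [  65.12162345 -131.54314443]
railend [ 36.9552793  -66.13832316]
```

```bash
cat >> h.py <<'E'
A=0.285; RD=np.array([[np.cos(A),-np.sin(A)],[np.sin(A),np.cos(A)]]); OD=np.array([532.1,207.3])+RD@[-.5,0]
def dk(x,y,z): return np.append(OD+RD@[x,y],z)
RT=R(-RD[:,1])
E
python3 - <<'E'
from h import *
import pickle
ac=.2857; rc=np.array([[np.cos(ac),-np.sin(ac)],[np.sin(ac),np.cos(ac)]]); h=np.array([459.16,-102.12])+rc@[0,-140]; print(h)
for p in [np.append(h,20),dk(0,-355,20),dk(0,-140,20),dk(170,-55,20),dk(110,-55,20)]: print(p.round(),inverse_kinematics(p,RT))
movep(np.append(h,120),RT); movel(np.append(h,20),max_speed=100,guard=15)
clamp(); s=read_state(); print(s['time'],s['eef_pos'],s['finger_gap'],s['gripper_force'],s['ft_force'])
E
```

```text
[ 498.61608037 -236.44504503]
[ 499. -236.   20.] [-0.29393584  0.99699398  1.00510093  1.95417477 -1.12935261  0.90138032
  0.04760108]
[ 631. -134.   20.] [-0.51153374  1.23472155  1.21542397  1.69905246 -1.25920891  1.19398486
 -0.21906259]
[571.  73.  20.] [-0.84456716  1.01892693  1.00533506  1.89090768 -1.11320228  0.92971646
 -0.55792506]
[710. 202.  20.] [-0.88835028  1.30203815  1.21493187  1.40894984 -1.2342233   1.27791129
 -0.86391962]
[653. 185.  20.] [-0.9604419   1.25839057  1.21525356  1.60083785 -1.24914689  1.22352581
 -0.75886957]
7.8583 [ 498.6881481  -236.54890543   20.41241677] 20.673941330814046 58.4359484910965 [-0.42270523  1.45676366  8.03476645]
```

```bash
python3 - <<'E'
from h import *
import pickle
z=read_state()['eef_pos'][2]
movel(dk(0,-355,z),RT,max_speed=90)
s=read_state(); print(s['time'],s['eef_pos'],dk(0,-355,z),s['finger_gap'],s['ft_force'],s['qpos'])
for n in('wrist','top'):
    c=camera(n); pickle.dump(c,open(f'p_{n}.pkl','wb')); cv2.imwrite(f'pics/p_{n}.png',c['image'])
a=cv2.imread('pics/p_wrist.png'); b=cv2.resize(cv2.imread('pics/p_top.png')[130:310,115:325],(420,360),interpolation=cv2.INTER_CUBIC)
b=cv2.copyMakeBorder(b,0,60,0,0,0); cv2.imwrite('pics/p.png',cv2.resize(cv2.hconcat([a,b]),(800,343)))
E
```

```text
9.875 [ 631.05208639 -134.09342196   20.59464102] [ 631.43106438 -133.52046542   20.41241677] 21.1076335782548 [-4.37049596 -2.11919871  5.20266702] [-0.47283578  1.13146568  1.0773372   1.69753144 -1.13767859  1.07096962
 -0.28614737]
```

View pics/p.png

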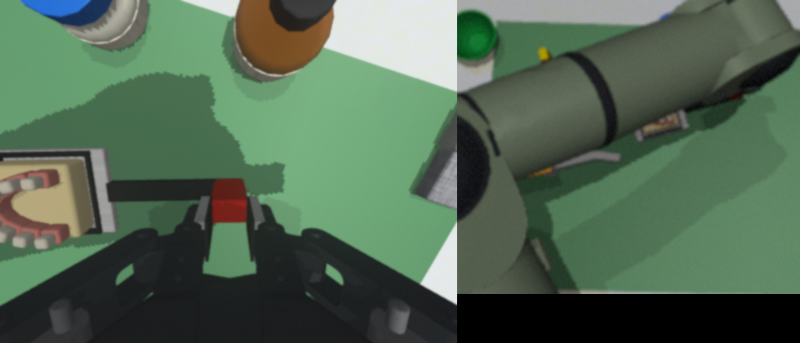

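The carrier is held upright by its handle at (230,200), the cast is still within its rim, and bottle and jar are untouched. I check the plate's rear corners (full-res 130,182 and 142,284) against the dock axis.

```bash
python3 - <<'E'
from h import *
import pickle
c=pickle.load(open('p_wrist.pkl','rb'))
for u,v in [(130,182.5),(142,284),(133,222),(135,246)]: print((plane(c,u,v,8)[:2]-OD)@RD)
g=cv2.cvtColor(c['image'],cv2.COLOR_BGR2GRAY)
for u in (150,170,190,210,230,245): # tail dark run
    col=g[205:260,u]; k=np.where(col<60)[0]; 
    if len(k): print(u,k.min()+205,k.max()+205,[((plane(c,u,v,8)[:2]-OD)@RD).round(1).tolist() for v in(k.min()+204.5,k.max()+205.5)])
E
```

```text
[  31.43322803 -261.8645405 ]
[ -38.89361125 -260.735579  ]
[   5.63904963 -260.37797624]
[ -10.97755188 -259.53461486]
150 221 246 [[6.7, -271.5], [-11.3, -269.4]]
170 221 245 [[6.7, -284.3], [-10.6, -282.6]]
190 220 245 [[7.3, -297.2], [-10.6, -295.8]]
210 220 245 [[7.4, -310.1], [-10.6, -309.0]]
230 220 259 [[7.4, -322.9], [-20.6, -321.7]]
245 219 243 [[8.0, -332.6], [-9.2, -332.1]]
```

```bash
python3 - <<'E'
from h import *
import pickle
z=20.4
print(movel(dk(1,-285,z),RT,max_speed=60,guard=12))
s=read_state(); print(s['time'],(s['eef_pos'][:2]-OD)@RD,s['ft_force'])
c=camera('wrist'); pickle.dump(c,open('q.pkl','wb')); cv2.imwrite('pics/q.png',c['image'][100:340,0:300])
cv2.imwrite('pics/q.png',cv2.resize(c['image'][110:350,0:320],None,fx=2.5,fy=2.5,interpolation=cv2.INTER_CUBIC))
E
```

```text
False
11.2917 [   1.12995865 -284.68277316] [0.62854735 1.08933725 7.05231222]
```

View pics/q.png

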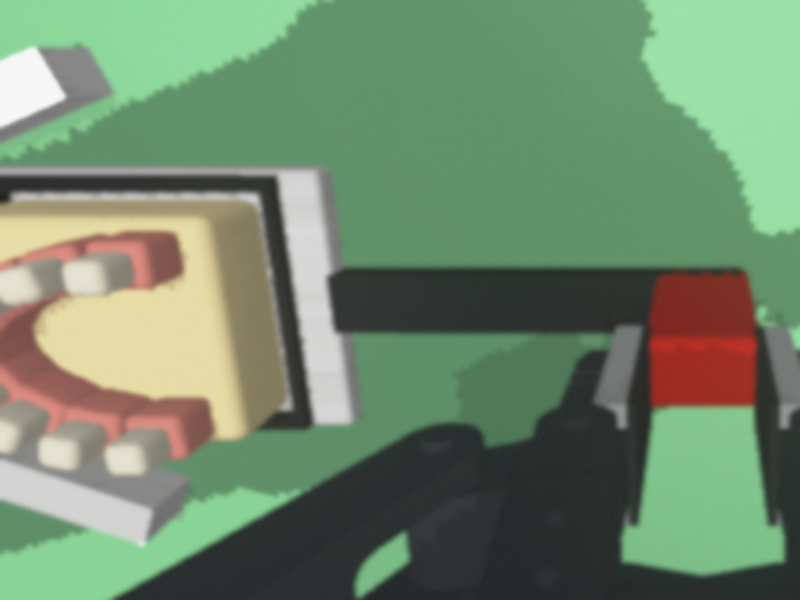

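Rail tips are at (66,98) and (150,510), and the plate's rear corners at (322,170) and (350,422). I compare them in the same picture.

```bash
python3 - <<'E'
from h import *
import pickle
c=pickle.load(open('q.pkl','rb'))
f=lambda u,v,z:((plane(c,(u+.5)/2.5-.5,110+(v+.5)/2.5-.5,z)[:2]-OD)@RD).round(1)
for n,u,v,z in [('+tip top',66,98,16),('+tip base',112,92,0),('-tip top',150,510,16),('-tip base',188,485,0),('-tip outer',142,545,16),('+outer',38,45,16),('plate+',322,170,8),('plate-',350,422,8),('tail+ plate',345,268,8),('tail+ mid',450,268,8),('tail+ h',640,269,8),('tail+ end',745,270,8),('plate+ left',5,168,8),('h1',650,338,50),('h2',757,338,50),('h3',757,405,50),('h4',650,405,50)]: print(n,f(u,v,z))
E
```

```text
+tip top [  54.2 -137.7]
+tip base [  54.5 -136.1]
-tip top [ -55.1 -135.9]
-tip base [ -57.9 -134.9]
-tip outer [ -66.1 -131.6]
+outer [  66. -134.]
plate+ [  36.1 -190.6]
plate- [ -33.1 -189. ]
tail+ plate [  10.7 -193.1]
tail+ mid [  10.7 -220. ]
tail+ h [  10.5 -268.8]
tail+ end [  10.3 -295.7]
plate+ left [  36.5 -111.9]
h1 [   8.9 -274.2]
h2 [   9.  -295.9]
h3 [  -5.9 -296.2]
h4 [  -6. -274.]
```

```bash
python3 - <<'E'
from h import *
import pickle
z=20.4
def rep(m): s=read_state(); print(m,s['time'],(s['eef_pos'][:2]-OD)@RD,s['eef_pos'][2],np.append(s['ft_force'][:2]@RD,s['ft_force'][2]),s['finger_gap'])
print(movel(dk(-1,-268,z),RT,max_speed=40,guard=10)); rep('a')
print(movel(dk(-1,-152,z),RT,max_speed=60,guard=10)); rep('b')
c=camera('wrist'); pickle.dump(c,open('r.pkl','wb')); cv2.imwrite('pics/r.png',c['image'])
print(movel(dk(-1,-132,z),RT,max_speed=20,guard=12)); rep('c'); wait(.3); rep('d')
c=camera('wrist'); pickle.dump(c,open('r2.pkl','wb')); cv2.imwrite('pics/r2.png',c['image'])
E
```

```text
False
a 11.9167 [  -0.97331104 -267.35374973] 20.43523549567104 [-0.39398818  0.0470257   7.10766088] 20.620919344116768
False
b 14.0 [  -1.08827517 -152.09810847] 20.430079559844604 [ 1.2108206  -4.29315764  5.34451788] 21.190428704622622
True
c 14.75 [  -1.33492063 -139.5659552 ] 20.453623494608088 [-0.92465806 -3.11306914  4.73854831] 20.886218454927164
d 15.05 [  -1.31933052 -139.57634616] 20.427357778375114 [-1.4054136  -0.44689589  4.69125303] 21.13836044375862
```

```bash
python3 - <<'E'
from h import *
import pickle
z=20.4
def rep(m): s=read_state(); print(m,s['time'],(s['eef_pos'][:2]-OD)@RD,np.append(s['ft_force'][:2]@RD,s['ft_force'][2]),s['finger_gap'])
print(movel(dk(-1.3,-133,z),RT,max_speed=12,guard=22)); rep('c'); wait(.2); rep('d')
c=camera('wrist'); pickle.dump(c,open('r2.pkl','wb')); cv2.imwrite('pics/r2.png',c['image'])
open_gripper(); wait(.2); rep('open')
c=camera('wrist'); pickle.dump(c,open('r3.pkl','wb'))
a=cv2.hconcat([cv2.imread('pics/r2.png'),c['image']]); cv2.imwrite('pics/r23.png',cv2.resize(a,(800,300)))
E
```

```text
True
c 15.5083 [  -1.72811917 -139.53206081] [ 0.48024217 -2.91977612 -0.49337058] 21.21775178803139
d 15.7083 [  -1.75020744 -139.55558495] [-0.22488874 -2.65770496  0.10117932] 20.957786747096105
open 16.6 [  -1.71175676 -139.61448173] [-1.12157514 -0.2999966  -0.02862438] 85.47388211409468
```

View pics/r23.png

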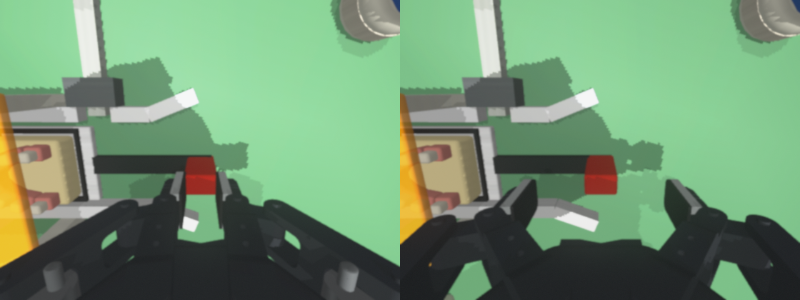

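```bash
python3 - <<'E'
from h import *
import pickle
c=pickle.load(open('r3.pkl','rb'))
a=cv2.resize(c['image'][80:320,0:320],None,fx=2.5,fy=2.5,interpolation=cv2.INTER_CUBIC); cv2.imwrite('pics/r3c.png',a)
E
```

```text
(no output)
```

View pics/r3c.png

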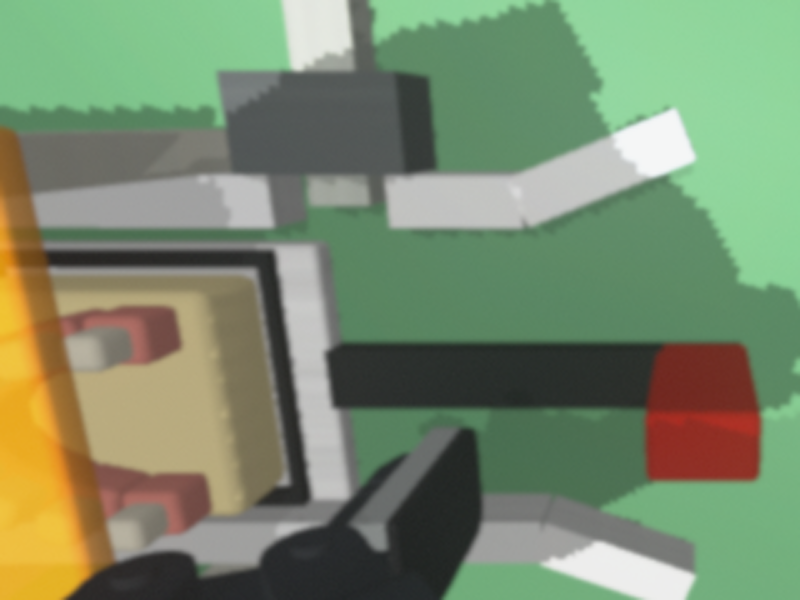

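The plate is between the rails with the rear corner at (320,243); the keeper's inner end is at (307–370,205). I compare positions along the dock.

```bash
python3 - <<'E'
from h import *
import pickle
c=pickle.load(open('r3.pkl','rb'))
f=lambda u,v,z:((plane(c,(u+.5)/2.5-.5,80+(v+.5)/2.5-.5,z)[:2]-OD)@RD).round(1)
for n,u,v,z in [('keeper L',309,206,14),('keeper R',370,206,14),('plate+',320,243,8),('plate-',352,497,8),('rail gap L',275,228,16),('rail gap R',390,229,16),('bend+',523,229,16),('tip+',695,160,16),('bend-',545,528,16),('handle',650,412,50),('handle',758,412,50),('handle',758,479,50),('tail',340,346,8),('tail',650,346,8)]: print(n,f(u,v,z))
E
```

```text
keeper L [ 43.8 -47.2]
keeper R [ 43.8 -61.5]
plate+ [ 34.  -45.5]
plate- [-35.4 -44.7]
rail gap L [ 38.9 -39.5]
rail gap R [ 38.6 -66.4]
bend+ [ 38.5 -97.6]
tip+ [  54.3 -138.2]
bend- [-40.4 -98.3]
handle [   6.2 -128.9]
handle [   6.1 -150.8]
handle [  -8.8 -151.1]
tail [  7.4 -47. ]
tail [   7.1 -126.4]
```

```bash
python3 - <<'E'
from h import *
import pickle
def rep(m): s=read_state(); print(m,s['time'],(s['eef_pos'][:2]-OD)@RD,s['eef_pos'][2],np.append(s['ft_force'][:2]@RD,s['ft_force'][2]),s['finger_gap'])
p=read_state()['eef_pos']
movel([p[0],p[1],160]); clamp(); rep('up')
movep(dk(178,-55,160),RT); 
print(movel(dk(178,-55,14),max_speed=100,guard=10)); rep('down')
print(movel(dk(135,-55,14),max_speed=40,guard=14)); rep('p1')
print(movel(dk(118,-55,14),max_speed=15,guard=14)); rep('p2')
c=camera('top'); pickle.dump(c,open('k.pkl','wb'))
E
```

```text
up 18.4917 [  -1.71778839 -139.62975626] 160.00896631920747 [ 0.25169199  0.37394303 -1.09989879] -0.06942708490460336
False
down 20.9083 [178.31709393 -54.98751783] 14.659584904435883 [-0.2642955   0.03215518 -0.05953513] -0.09468887507165524
False
p1 22.1333 [134.98679247 -54.97196444] 13.969841220400486 [-0.69800447 -0.27435796 -0.39617682] -0.23557585938288367
True
p2 22.675 [131.03088445 -54.98091834] 14.061157869885946 [ 3.92516138 -0.710408    1.63792606] -0.16939887414472593
```

```bash
python3 - <<'E'
from h import *
import pickle
def rep(m): s=read_state(); print(m,s['time'],(s['eef_pos'][:2]-OD)@RD,np.append(s['ft_force'][:2]@RD,s['ft_force'][2]))
print(movel(dk(120,-55,14),max_speed=12,guard=28)); rep('p3')
movel(dk(165,-55,14),max_speed=80); movel(dk(165,-55,200),max_speed=150)
movep(dk(30,-190,330),RT); wait(.2); rep('end')
c=camera('wrist'); pickle.dump(c,open('k.pkl','wb')); cv2.imwrite('pics/k.png',cv2.resize(c['image'],(800,600)))
E
```

```text
True
p3 23.175 [131.20389463 -54.93052711] [ 5.6350399  -0.9514649   2.08673927]
end 26.2583 [  30.5540649  -189.09499833] [0.57798651 0.03928846 0.00675204]
```

View pics/k.png

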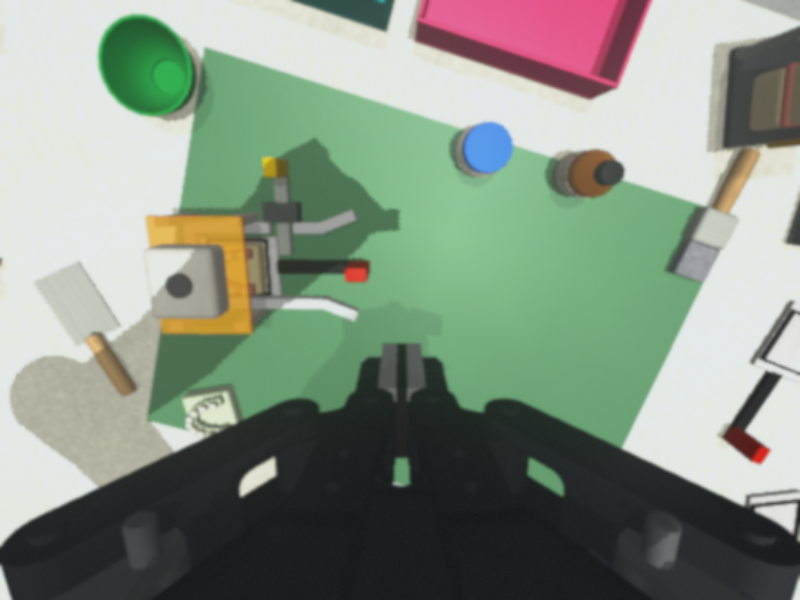

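The keeper bar now lies behind the plate, inner end at (285,252) beside the tail, tab at (270,167). I measure it.

```bash
python3 - <<'E'
from h import *
import pickle
c=pickle.load(open('k.pkl','rb'))
f=lambda u,v,z:((plane(c,u*.7,v*.7,z)[:2]-OD)@RD).round(1)
im=c['image'].astype(int); m=((im[...,1]>130)&(im[...,2]>150)&(im[...,0]<80)); m[:, :175]=0; m[130:]=0; m[:,215:]=0
v,u=np.where(m); print('tab',u.mean(),v.mean(),((plane(c,u.mean(),v.mean(),50)[:2]-OD)@RD).round(1))
for n,u,v,z in [('tab',269,167,50),('bar end',285,253,14),('tail+',320,262,8),('guide edge',282,203,22),('plate rear',280,290,8),('handle',356,273,50)]: print(n,f(u,v,z))
cv2.imwrite('pics/k2.png',cv2.resize(c['image'][100:240,90:280],None,fx=4,fy=4,interpolation=cv2.INTER_CUBIC))
E
```

```text
tab 188.14150943396226 116.14150943396227 [110. -55.]
tab [109.  -55.2]
bar end [ 15.  -55.3]
tail+ [  3.4 -94.1]
guide edge [ 71.9 -58.1]
plate rear [-30.7 -44.6]
handle [  -0.6 -140.6]
```

View pics/k2.png

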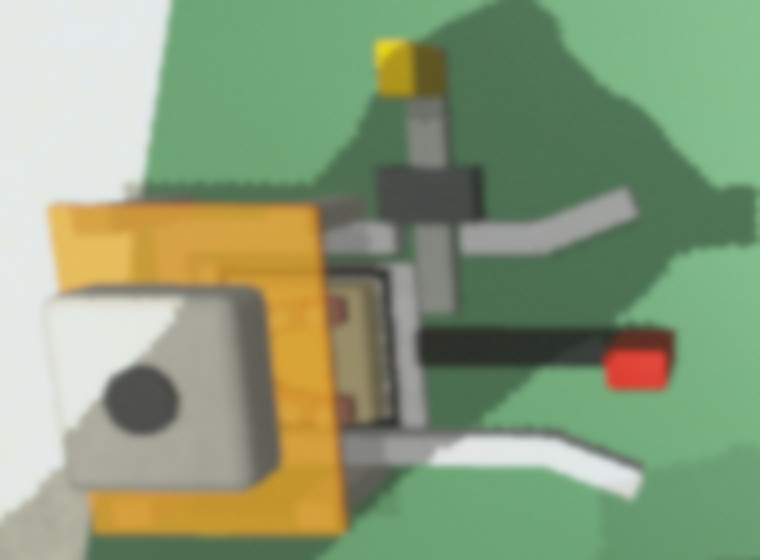

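The tab measures dock x = 109–110 mm (shut is 109) and the bar end is about 15 mm (shut is 14). It held against 28 N at its stop, and the plate sits home just ahead of the bar. I'm handing in.

```bash
python3 -c "
from workcell import *
print(finish_job())"
```

```text
the job is handed in; nothing more can be done
None
```

The job is handed in at about 26 s of the 58 s: the carrier with its cast is against the end stop in the dock, the keeper is shut behind it (tab within about 1 mm of its shut position), and I saw nothing else on the bench disturbed.

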